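Load the sanding block and pump the bar clamp shut

ROBOT

A 6-joint arm with a two-finger parallel gripper is mounted at the origin on a cart in front of the work surface, level with it; the furniture and walls round the work are solid. World frame = base frame: x ahead of the robot, y to its left, z up, the work surface at z = 0. Lengths are in mm, angles in rad, forces in N, time in s.
With the tool pointing down it reaches from about 350 to 875 mm from the base axis. Payload 4.2 kg.
Tool frame: the origin (TCP) lies midway between the tips of the shut fingers; the grasp point (between the pads) lies 19 mm behind it (arm.tcp_to_grasp is the distance from the TCP to the grasp point, in mm); z points along the fingers, y is the line along which they close (so a half turn about z gives the same grasp; the last joint's range is limited). The gripper opens to 85 mm and grips with 20 to 120 N. Pads are 22 mm wide; open, the fingers measure 114 mm over their backs; the gripper's body (76 mm by 85 mm) begins 54 mm behind the grasp point. The pads swing forward as they close: fully open they stand 13 mm farther back than shut.
Start: joints at [0.259, 0.385, 0.008, 0, -1.194, -0.259], TCP at [624.979, 0.025, 231.312] pointing down, gripper open.
Joint ranges: [-3.14, 3.14], [-1.21, 2.06], [-1.07, 1.41], [-3.16, 2.05], [-2.99, -0.16], [-3.1, 3.1]. Speed limits (rad/s): [2.79, 2.79, 3.14, 3.14, 3.14, 3.14].

INTERFACE

Orientations are given as a unit quaternion [x, y, z, w].
In Python, from bench import arm, imaging, job, models gives the robot as it stands.
- The arm moves only by the tool arm_command, never from a script. Its argument "rows" is a list of rows, each an object with "grip": the opening, from 0 (shut) to 1 (fully open); "linear": the shift along the tool's x, y, z in mm, a list of three; "rot": the turn, a rotation vector about the tool's x, y, z in rad, a list of three. In form: [{"grip": grip, "linear": [tx, ty, tz], "rot": [rx, ry, rz]}, ...]. A call has 1 to 10 rows; each row is the pose to reach, as a shift and turn from the pose commanded when the call began, along the tool's axes at that moment; what a row does not reach only later rows make up. A row lasts 1/8 s, in which the tool goes at most 62.5 mm and 10.7 degrees, less where a joint would pass 70% of its speed; a pose out of reach is approached as far as the arm can. A call with a gripper value outside its range is refused whole. The fingers move at their own pace and stop on an object; the grip force is fixed at half the most. Time passes only in rows, so rows that repeat a pose let the fingers close. It gives the time, the measured TCP pose, the force, the opening and the grip force at its end, in the units of the state.
- arm.read_state(): the state, without advancing time (a new reading comes with each control period).
- imaging.get_image(name): name is "scene" or "side" or "wrist"; returns a dict with "frame" (400x640x3 uint8, red, green, blue), "fx", "fy", "cx", "cy" (pixels), "extrinsics" (4x4, takes a point from world to camera coordinates); the wrist camera has in their place "T_tool_cam" (4x4, takes a point from camera to tool coordinates, whose origin is the TCP and whose axes are the flange's). Camera axes: x right, y down, z forward; pixel columns grow to the right and rows downward; lengths in mm; the calibration is good to about 2 mm. A picture is of the moment at which its call begins: read the wrist's pose just before it. There is no depth.
- job.job_done(): hands the job in; it is judged then, once.
Trained networks look in a picture, given as the dict that the camera call returned (one of the last four; its "shot" number tells which), for a name from the list of things; names that differ only in an ending like _2 or _b are one class to them, and where a whole thing is asked for, a point or a joint stands for the part that bears it (a point fixed in the world has none). Each returns a list of dicts, best first, with "score" (0 to 1); they miss things now and then, are a little off and sometimes report something else, mostly with a low value. They report only what shows in the picture. A call takes as long as a camera call. They do not tell look-alikes from the thing itself.
- models.spot_in(picture, query): "rect" ([left, top, right, bottom] in pixels, round what is visible of it).
- models.tip_of(picture, query): "pixel" ([column, row] in pixels: a listed point, or the origin of a listed thing).
The state is a dict: "clock": time; "joints": joint angles; "joint_vel": joint speeds; "joint_efforts": joint torques, N m; "position": TCP position; "ee_rot": TCP orientation; "contact_force": force on the tool from outside, world axes, zero at the start; "wrist_torque": the same for the moment, N m; "gripper_width": finger opening in mm; "grasp_force": force on a finger pad.
Only numpy, scipy, OpenCV 4.12 (cv2) and the standard library are available. Lean on these libraries where they do the work, as an engineer would, in place of code of your own. Each camera call takes 0.05 s, during which the arm holds its last target. There are 200 camera calls.

TASK

Glue-up of a sanding block: stand the wooden block upright on the clamp's plywood base, in the gap between the orange jaw and the cork pad, with a broad face towards the cork, and let go of it. Then pump the clamp's orange trigger against its black handle, squeeze after squeeze, until the jaw has closed on the block and presses it firmly against the cork, but squeeze moderately so as not to crush the cork; move the jaw only with the trigger and leave the other things on the bench alone. Finish holding: keep the trigger squeezed with the gripper, the jaw pressing, and do not let go at the end.

Things in the scene. Friction and masses are not known exactly. Their poses are not given: they have to be found in the camera images.
- clamp: bar clamp fixed to the bench by a plywood base 90 (x) x 250 (y) x 12 mm high. Origin: centre of the base's underside; +y = pressing direction, z up. On its centre line x = 0, from -y to +y: black handle, orange trigger, orange moving jaw, gap for the block, cork pad, grey fixed jaw (66 mm wide, face at y = +100 mm, top at z = 58 mm)
- handle_back (a point): point on the back (-y) face of the upright black handle (clamp y = -86 mm, z = 126 mm). The handle is fixed, 26 mm wide, 14 mm thick, top at z = 140 mm. Squeeze handle and trigger together from above, fingers on this face and on trigger_pad, at z 115 to 135 mm: 50 mm over both at rest, 30 mm fully squeezed. Black cheeks, 40 mm wide, fill y -85 to -23 mm below them up to z = 92 mm
- trigger (a joint): orange lever, 22 mm wide, hinged at clamp y = -55, z = 80 mm. 0 = released, 0.42 rad = fully squeezed to the handle (at grip height it moves 20 mm to -y; the handle stays). A spring of 2 to 3 N returns it. A full squeeze advances the jaw 10 to 15 mm; on release the jaw stays (one-way ratchet) and keeps some push. Moving takes about 8 N; with the block clamped the jaw pushes about as hard as the trigger is squeezed
- trigger_pad (a point): front (+y) of the trigger's thick round finger roll (14 mm diameter, along x), where it is to be squeezed: clamp y = -37, z = 126 mm at rest, y = -56 mm when fully squeezed; moves with the trigger
- jaw (a joint): travel of the moving orange jaw (44 wide, 42 high, z 14 to 56 mm) along the clamp's +y: face at clamp y = 5 mm + travel, 0 to 75 mm; only the trigger may move it (push on it by hand at most a few N)
- jaw_face (a point): centre of the moving jaw's pressing face
- block: loose wooden block, 54 (x) x 36 (y) x 46 mm high (z), 0.08 kg, brown; origin: centre of its underside. Starts upright on the bench. Its 54 x 46 faces are the broad ones, so in the clamp its y axis lies along the clamp's y (either way round)
- cork: loose cork pad, 54 (x) x 15 (y) x 46 mm high, standing on the base (12 mm above the bench) against the fixed jaw: its free face is at clamp y = 85 mm. Origin: centre of its underside. A press of 8 to 25 N by the jaw is right; more than 30 N crushes it. With the block clamped between, the jaw's travel is 44 mm
- toner: bystander: small dark bottle with black cap, 42 mm across, 110 mm tall, origin under its centre
- tape: bystander: roll of tan masking tape lying flat, 96 mm across, 25 mm high, origin under its centre
- mallet: bystander: rubber mallet lying down, 269 mm long, 70 mm wide head, 48 mm high, origin under its middle, long along its y
- red_marker: bystander: white marker with red cap lying down, 140 mm long along its y, 16 mm thick, origin under its middle
Mind the look-alikes: they are no part of the job. Several things have the shape of the block; the one meant has the colours described above.

How it is judged (in metres and radians):
On the way, in this order (a step that is already met when the one before it is completed fails the run):
1. the block stands upright on the clamp's base between jaw and cork, released, the jaw not yet pressing (y of block in the frame of clamp between 0.02 and 0.07 m and x of block in the frame of clamp between -0.015 and 0.015 m and z of block in the frame of clamp below 0.017 m and angle between block's own z axis and vertical below 0.1 rad and angle between the y axis of block and the y axis of clamp, either way round below 0.3 rad and contact force between the fingers and block below 0.1 N and contact force between jaw and block below 1 N), for 0.2 s.
2. the trigger, squeezed by the fingers, has closed the jaw on the block and the block on the cork (contact force between the fingers and trigger above 2 N and contact force between jaw and block above 4 N and contact force between block and cork above 3 N), for 0.2 s.
At the end, for the whole second after the job is handed in: Fingers still squeeze the trigger (over 2 N); jaw presses the block with 4 to 30 N and the block the cork (over 3 N); both upright (0.1 rad) on the base within 18 mm of the clamp's centre line, the block's broad face square to it (0.1 rad), at rest, no finger touching block or jaw (all of step 2 and contact force between the fingers and block below 0.1 N and contact force between the fingers and jaw below 0.1 N and y of block in the frame of clamp between 0.055 and 0.075 m and x of block in the frame of clamp between -0.018 and 0.018 m and x of cork in the frame of clamp between -0.018 and 0.018 m and z of block in the frame of clamp below 0.017 m and angle between each of block, cork's own z axis and vertical below 0.1 rad and angle between the y axis of block and the y axis of clamp, either way round below 0.1 rad and linear speed of block below 0.02 m/s and value of joint trigger above 0.005 rad and contact force between jaw and block below 30 N); the arm keeps its last pose, push and grip.
It fails at once if the cork is crushed (the jaw presses the block on it with more than 30 N) (contact force between jaw and block above 30 N).
It fails at once if the jaw is pushed by the robot instead of by the trigger (contact force between any of the fingers, the arm and jaw above 4 N).
It fails at once if a bystander is moved by more than 30 mm (distance of any of toner, tape, mallet, red_marker from where it was at the start of the episode above 0.03 m).
It also fails if it takes over 54 s, if anything falls off the work surface, if the arm or the gripper's body presses on something with over 40 N, if the wrist force passes 120 N, or if a joint passes its speed limit or range.

## Working session

There is one attempt and no reset: what is moved stays moved. The work goes in short steps, Python scripts to look and compute and a tool call to move; the robot and the scene stay as the last step left them, time stands still between calls to the robot, and variables do not carry over. Pictures are saved under pics/ and viewed, at most 10 in all, crops included, and the job is handed in when it is done.

Besides the shell and the picture viewer there is one more tool, called after ">>>" as name(argument=value, ...), one argument or row to a line, values as JSON. arm_command: Moves the arm, as the interface text tells. Its arguments: {"type":"object","properties":{"rows":{"type":"array"}},"required":["rows"]}

```bash
ls; mkdir -p pics; cat > h.py <<'E'
import numpy as np, cv2
from bench import arm, imaging, job, models
from scipy.spatial.transform import Rotation as R
def cam(name):
    s=arm.read_state(); p=imaging.get_image(name)
    if name=="wrist":
        T=np.eye(4);T[:3,:3]=R.from_quat(s["ee_rot"]).as_matrix();T[:3,3]=s["position"]
        p["c2w"]=T@np.array(p["T_tool_cam"])
    else: p["c2w"]=np.linalg.inv(np.array(p["extrinsics"]))
    return p
def ray(p,px):
    d=np.array([(px[0]-p["cx"])/p["fx"],(px[1]-p["cy"])/p["fy"],1.])
    return p["c2w"][:3,3],p["c2w"][:3,:3]@d
def onz(p,px,z):
    o,d=ray(p,px); return o+d*(z-o[2])/d[2]
def tri(obs):
    A=np.zeros((3,3));b=np.zeros(3)
    for p,px in obs:
        o,d=ray(p,px);d=d/np.linalg.norm(d);M=np.eye(3)-np.outer(d,d);A+=M;b+=M@o
    return np.linalg.solve(A,b)
def proj(p,X):
    w=np.linalg.inv(p["c2w"]);c=w[:3,:3]@np.array(X)+w[:3,3]
    return np.array([p["fx"]*c[0]/c[2]+p["cx"],p["fy"]*c[1]/c[2]+p["cy"]])
def save(p,n,crop=None,s=1):
    f=p["frame"][:,:,::-1]
    if crop: f=f[crop[1]:crop[3],crop[0]:crop[2]]
    cv2.imwrite("pics/"+n,cv2.resize(f,None,fx=s,fy=s,interpolation=cv2.INTER_CUBIC))
E
python3 - <<'E'
from h import *
Z=dict(handle_back=126,trigger_pad=126,block=0,cork=12,clamp=0,jaw_face=35,toner=0,tape=0,mallet=0,red_marker=0)
P={n:cam(n) for n in("scene","side","wrist")}
for n,p in P.items():
    save(p,n+".png")
    for q,z in Z.items():
        for r in models.tip_of(p,q)[:4]:
            if r["score"]>.2: print(n,q,round(r["score"],2),np.round(r["pixel"]),np.round(onz(p,r["pixel"],z)[:2]))
a=np.vstack([P["scene"]["frame"],P["side"]["frame"]]);cv2.imwrite("pics/both.png",cv2.resize(a,(480*1,600))[:,:,::-1])
E
```

```text
pics
scene handle_back 0.67 [356. 194.] [553. -47.]
scene handle_back 0.45 [342. 180.] [575.  10.]
scene trigger_pad 0.7 [338. 186.] [550.   3.]
scene block 0.84 [263. 233.] [427. 133.]
scene block 0.81 [267. 192.] [552. 258.]
scene block 0.64 [325. 223.] [549.  42.]
scene block 0.62 [219. 196.] [454. 345.]
scene cork 0.69 [304. 201.] [573. 134.]
scene clamp 0.67 [326. 223.] [551.  39.]
scene jaw_face 0.89 [324. 210.] [554.  49.]
scene toner 0.66 [341. 180.] [729. 134.]
scene toner 0.66 [220. 197.] [453. 338.]
scene tape 0.56 [296. 171.] [685. 272.]
scene mallet 0.81 [435. 301.] [ 505. -276.]
scene red_marker 0.64 [319. 299.] [ 364. -100.]
side handle_back 0.96 [328. 197.] [536. -34.]
side trigger_pad 0.49 [330. 188.] [552.  10.]
side block 0.85 [268. 218.] [416. 130.]
side block 0.81 [268. 189.] [440. 325.]
side block 0.65 [275. 200.] [450. 239.]
side block 0.61 [306. 194.] [547. 260.]
side cork 0.74 [324. 208.] [570. 133.]
side cork 0.52 [325. 214.] [563.  94.]
side clamp 0.71 [329. 227.] [562.  48.]
side jaw_face 0.47 [327. 214.] [557.  51.]
side toner 0.56 [375. 203.] [727. 147.]
side tape 0.86 [344. 186.] [675. 283.]
side mallet 0.72 [341. 317.] [ 498. -268.]
side red_marker 0.88 [256. 268.] [365. -83.]
wrist handle_back 0.78 [428. 139.] [543. -47.]
wrist handle_back 0.65 [415. 201.] [548.   6.]
wrist trigger_pad 0.68 [415. 201.] [549.   6.]
wrist trigger_pad 0.24 [254. 259.] [690.  62.]
wrist block 0.91 [475. 259.] [419. 136.]
wrist block 0.88 [372. 328.] [555. 253.]
wrist cork 0.95 [371. 262.] [563. 134.]
wrist jaw_face 0.88 [381. 211.] [560.  51.]
wrist toner 0.63 [253. 259.] [724. 136.]
wrist tape 0.81 [287. 338.] [683. 271.]
wrist mallet 0.73 [382. 191.] [553.  38.]
wrist red_marker 0.74 [558.  79.] [361. -96.]
```

View pics/wrist.png

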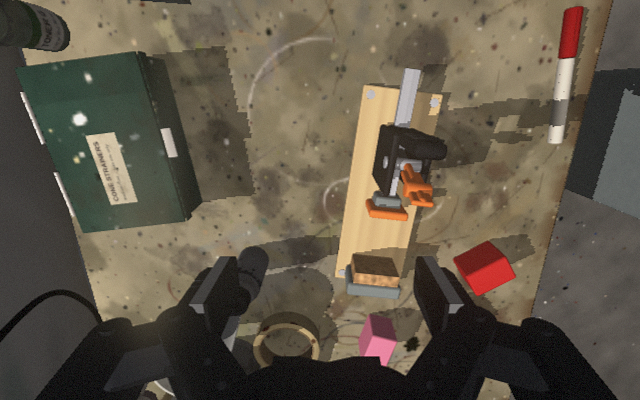

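View pics/scene.png

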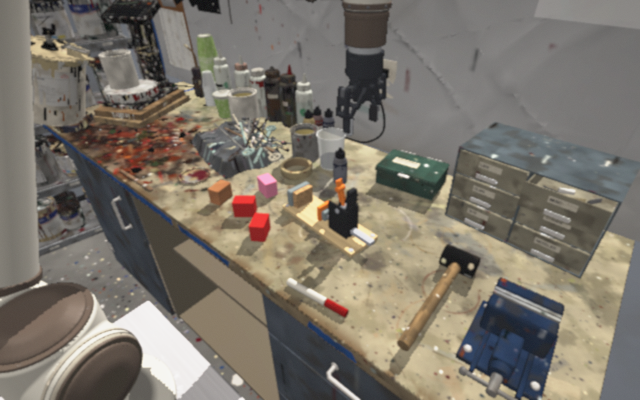

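Wrist view: the clamp runs from the bar at (412,75) to the cork at (375,270), and the red marker is at (565,75). In the scene view, four things could be taken for the block: brown (219,193), red (245,206), red (260,227) and pink (267,185). The brown one fits the description, so I'll check it in a close crop.

```bash
python3 - <<'E'
from h import *
p=cam("scene");save(p,"crop.png",(190,150,390,270),4)
q=cam("side");save(q,"crop2.png",(210,150,410,270),3)
a=cv2.resize(cv2.imread("pics/crop2.png"),(500,300));b=cv2.resize(cv2.imread("pics/crop.png"),(500,300))
cv2.imwrite("pics/c12.png",np.vstack([b,a]))
for n in(p,q):
  for r in models.spot_in(n,"block")[:5]: print(np.round(r["rect"]),r["score"])
s=arm.read_state();print(s)
print(R.from_quat(s["ee_rot"]).as_matrix().round(3)); w=cam("wrist");print(w["T_tool_cam"],w["fx"])
E
```

```text
[229. 195. 259. 215.] 0.78
[207. 178. 234. 206.] 0.76
[256. 173. 277. 198.] 0.58
[250. 213. 273. 245.] 0.58
[261. 182. 286. 203.] 0.89
[255. 200. 283. 223.] 0.88
[302. 176. 314. 197.] 0.71
[260. 172. 281. 187.] 0.55
{'clock': 1.85, 'joints': array([ 2.58567468e-01,  3.84698595e-01,  7.90858596e-03, -7.71600634e-06,
       -1.19396278e+00, -2.58609862e-01]), 'joint_vel': array([ 2.53109313e-05,  1.69648570e-03,  4.35608387e-04,  1.81056020e-04,
       -9.13187316e-04, -2.46608641e-04]), 'joint_efforts': array([ 5.04002637e-04, -3.92083740e+01,  1.88614941e+01,  4.19067487e+00,
       -3.29599925e-04, -1.56905241e-06]), 'position': array([6.24992762e+02, 1.05765032e-02, 2.31315147e+02]), 'ee_rot': array([-7.07090788e-01,  7.07122773e-01, -7.84478226e-06,  2.06223971e-05]), 'contact_force': array([-0.62694484,  0.04339373,  0.78494817]), 'wrist_torque': array([0.00674307, 0.03144116, 0.00687543]), 'grasp_force': 0.0, 'gripper_width': 85.46283984668045}
[[-0. -1.  0.]
 [-1.  0.  0.]
 [-0. -0. -1.]]
[[ 6.25407747e-04 -9.46402465e-01 -3.22989138e-01  8.27734853e+01]
 [ 9.99998760e-01  1.25024482e-04  1.56997073e-03 -3.59578382e-01]
 [-1.44544262e-03 -3.22989720e-01  9.46401369e-01 -1.41779442e+02]
 [ 0.00000000e+00  0.00000000e+00  0.00000000e+00  1.00000000e+00]] 307.9754225870475
```

View pics/c12.png

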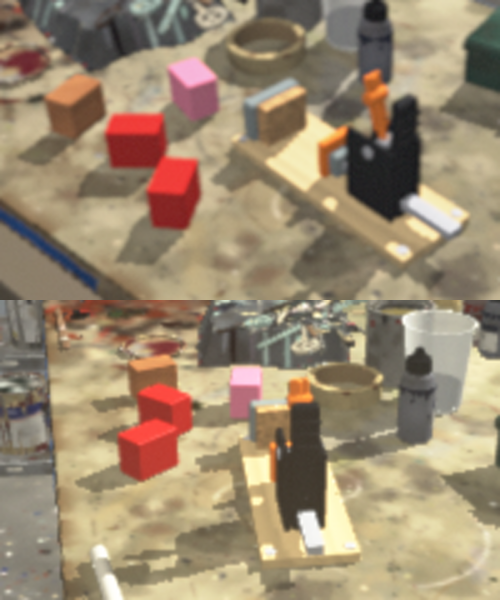

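The crop confirms it: the brown block is at scene (219,193), at roughly (450,342) on the bench. The red and pink ones are decoys. I'll move above it for a close look.

>>> arm_command(
  rows=[
    {"grip":1,"linear":[-50,30,0],"rot":[0,0,0]},
    {"grip":1,"linear":[-100,60,0],"rot":[0,0,0]},
    {"grip":1,"linear":[-150,90,0],"rot":[0,0,0]},
    {"grip":1,"linear":[-200,120,0],"rot":[0,0,0]},
    {"grip":1,"linear":[-250,150,0],"rot":[0,0,0]},
    {"grip":1,"linear":[-290,175,0],"rot":[0,0,0]},
    {"grip":1,"linear":[-290,175,0],"rot":[0,0,0]},
    {"grip":1,"linear":[-290,175,0],"rot":[0,0,0]},
  ],
)

```text
clock: 2.9
position: [449.9, 289.9, 231.4]
ee_rot: [0.707, -0.707, 0.0, 0.0]
contact_force: [0.4, -1.2, -0.6]
gripper_width: 85.3
grasp_force: 0.0
```

```bash
python3 - <<'E'
from h import *
w=cam("wrist");save(w,"w2.png")
print(arm.read_state()["position"])
for q,z in(("block",0),("cork",12),("jaw_face",35)):
  for r in models.tip_of(w,q)[:4]: print(q,r["score"],np.round(r["pixel"]),onz(w,r["pixel"],z).round(1))
  for r in models.spot_in(w,q)[:4]: print(q,r["score"],np.round(r["rect"]))
E
```

```text
[450.25426388 289.49343744 231.32556195]
block 0.87 [352.  19.] [422.2 134.7   0. ]
block 0.76 [328. 111.] [447.5 229.5   0. ]
block 0.65 [244. 135.] [548.1 257.8   0. ]
block 0.56 [325. 193.] [450.5 331.    0. ]
block 0.65 [325.   0. 389.  46.]
block 0.64 [300. 176. 356. 221.]
block 0.58 [211. 108. 259. 166.]
block 0.56 [295.  83. 352. 140.]
cork 0.93 [215.  13.] [564.  131.8  12. ]
cork 0.86 [167.   1. 244.  22.]
```

View pics/w2.png

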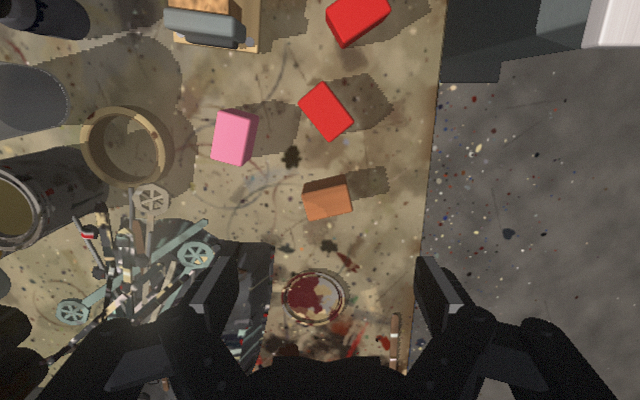

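Wrist view: the brown block is at (328,198), with its broad axis roughly along world x. The reds are at (326,112) and (357,15), the pink at (234,136). Next I'll segment the brown top face and get the clamp pose from the saved first wrist image.

```bash
python3 - <<'E'
from h import *
w=cam("wrist");f=w["frame"]
hsv=cv2.cvtColor(f,cv2.COLOR_RGB2HSV)
c=hsv[170:230,290:365]
m=((c[...,0]<18)&(c[...,1]>95)&(c[...,2]>60)).astype(np.uint8)
for r in range(0,60,3): print(170+r,' '.join(f"{v:3d}" if k else '  .' for v,k in zip(c[r,::4,2],m[r,::4])))
v=c[...,2];
for name,mm,z in(("all",m,0),("top",m*(v>150).astype(np.uint8),46)):
  n,l,st,ce=cv2.connectedComponentsWithStats(mm);i=1+np.argmax(st[1:,4]);ys,xs=np.where(l==i)
  pts=np.array([onz(w,(x+290,y+170),46)[:2] for x,y in zip(xs,ys)],np.float32)
  print(name,len(pts),cv2.minAreaRect(pts))
# clamp edges from first pose
s=dict(p=[625,0,231.3]);T=np.eye(4);T[:3,:3]=[[0,-1,0],[-1,0,0],[0,0,-1]];T[:3,3]=s["p"]
w["c2w"]=T@np.array(w["T_tool_cam"])
for px in((365,86),(442,95),(337,277)): print(onz(w,px,12).round(1))
E
```

```text
170   .   .   .   .   .   .   .   .   .   .   .   .   .   .   .   .   .   .  92
173   .   .   .   .   .   .   .   .   .   .   .   .   . 124 105   .   .  89   .
176   .   .   .   .   .   .   .   .   .   .   .   .  82  78  87   .   .   .   .
179   .   .   .   .   .   .   .   .   .  85  81  84  80  78  80   .  86  89   .
182   .   .   .   .   .   .  73  77  78  82  83  79  80  75  73  82  79   .   .
185   .   .   .   .  79  82  82  82  75  75  74  76  91 128 110  84   .  80   .
188   .   .   .   .  85  77  77  71  72  93 134 154 168 162 148   .   .   .   .
191   .   .   .   .  81  77 104 144 163 168 164 166 165 169 172   .   .   .   .
194   .   .   . 125 150 161 163 166 163 165 168 174 175 180 186   .   .   .   .
197   .   .   . 162 160 164 161 166 171 176 177 181 178 179 181  97   .   .   .
200   .   .   .   . 162 168 167 172 171 177 180 176 174 175 183 111   .   .   .
203   .   .   .   . 185 182 167 171 172 170 175 174 176 175 178 142   .   .   .
206   .   .   .   . 195 188 187 174 168 171 169 174 173 180 179 171   .   .   .
209   .   .   .   . 197 187 185 186 189 172 173 179 181 179 182 189   .   .   .
212   .   .   .   . 181 190 190 188 188 177 178 179 183 181 182 157   .   .   .
215   .   .   .   .   . 185 188 190 196 192 176 170 149   .   .   .   .   .   .
218   .   .   .   .   . 193 192 195 176 141   .   .   .   .   .   .   .   .   .
221   .   .   .   .   . 162 136   .   .   .   .   .   .   .   .   .   .   .   .
224   .   .   .   .   .   .   .   .   .   .   .   .   .   .   .   .   .   .   .
227   .   .   .   .   .   .   .   .   .   .   .   .   .   .   .   .   .   .   .
all 1875 ((445.8564147949219, 318.5374755859375), (64.14000701904297, 50.294376373291016), 14.641425132751465)
top 1246 ((449.502685546875, 327.7374572753906), (51.78451156616211, 33.29020690917969), 12.986915588378906)
[581.7 -87.6  12. ]
[495.4 -78.2  12. ]
[609.6 157.4  12. ]
```

>>> arm_command(
  rows=[
    {"grip":1,"linear":[-20,0,40],"rot":[0,0,-0.11]},
    {"grip":1,"linear":[-38,1,80],"rot":[0,0,-0.227]},
    {"grip":1,"linear":[-38,1,120],"rot":[0,0,-0.227]},
    {"grip":1,"linear":[-38,1,160],"rot":[0,0,-0.227]},
    {"grip":1,"linear":[-38,1,195],"rot":[0,0,-0.227]},
    {"grip":1,"linear":[-38,1,222],"rot":[0,0,-0.227]},
    {"grip":1,"linear":[-38,1,222],"rot":[0,0,-0.227]},
    {"grip":0.4,"linear":[-38,1,222],"rot":[0,0,-0.227]},
    {"grip":0.4,"linear":[-38,1,222],"rot":[0,0,-0.227]},
    {"grip":0.4,"linear":[-38,1,222],"rot":[0,0,-0.227]},
  ],
)

```text
clock: 4.55
position: [449.8, 329.0, 11.1]
ee_rot: [0.783, -0.622, 0.0, -0.002]
contact_force: [-0.7, 0.5, 5.0]
gripper_width: 53.3
grasp_force: 63.8
```

>>> arm_command(
  rows=[
    {"grip":0.4,"linear":[0,0,0],"rot":[0,0,0]},
    {"grip":0.4,"linear":[0,0,0],"rot":[0,0,0]},
  ],
)

```text
clock: 4.8
position: [449.8, 329.0, 11.1]
ee_rot: [0.783, -0.622, 0.0, -0.002]
contact_force: [-1.0, 0.4, 6.3]
gripper_width: 52.9
grasp_force: 63.9
```

>>> arm_command(
  rows=[
    {"grip":0.4,"linear":[0,0,-40],"rot":[0,0,0]},
    {"grip":0.4,"linear":[0,0,-80],"rot":[0,0,0]},
    {"grip":0.4,"linear":[30,-6,-120],"rot":[0,0,0.1]},
    {"grip":0.4,"linear":[80,-16,-130],"rot":[0,0,0.2]},
    {"grip":0.4,"linear":[130,-26,-130],"rot":[0,0,0.3]},
    {"grip":0.4,"linear":[180,-36,-130],"rot":[0,0,0.339]},
    {"grip":0.4,"linear":[230,-46,-130],"rot":[0,0,0.339]},
    {"grip":0.4,"linear":[257,-50,-130],"rot":[0,0,0.339]},
    {"grip":0.4,"linear":[257,-50,-130],"rot":[0,0,0.339]},
    {"grip":0.4,"linear":[257,-50,-130],"rot":[0,0,0.339]},
  ],
)

```text
clock: 6.05
position: [555.1, 89.1, 139.2]
ee_rot: [-0.666, 0.746, 0.0, -0.0]
contact_force: [-0.0, 0.2, 0.2]
gripper_width: 53.2
grasp_force: 63.6
```

```bash
python3 - <<'E'
from h import *
w=cam("wrist");save(w,"w3.png");s=arm.read_state()
print(s["position"],s["ee_rot"],s["contact_force"])
M=R.from_quat(s["ee_rot"]).as_matrix();print(M.round(3))
a=np.radians(-6.4);Y=np.array([-np.sin(a),np.cos(a)])
print("axis angle",np.degrees(np.arctan2(-M[1,1],-M[0,1])))
for q,z,y in(("cork",12,92.5),("jaw_face",35,5),("trigger_pad",126,-37),("handle_back",126,-86)):
  for r in models.tip_of(w,q)[:2]: print(q,r["score"],np.round(r["pixel"]),onz(w,r["pixel"],z).round(1),"exp",(np.array([550.9,39.9])+y*Y).round(1))
E
```

```text
[555.10453093  89.4644352  139.24964981] [-6.66673122e-01  7.45350198e-01  1.57607541e-04 -7.29516295e-05] [ 0.06209798 -0.12364601 -0.174802  ]
[[-0.111 -0.994 -0.   ]
 [-0.994  0.111  0.   ]
 [-0.     0.    -1.   ]]
axis angle -6.378375260127331
jaw_face 0.65 [318. 152.] [556.9  52.8  35. ] exp [551.5  44.9]
jaw_face 0.2 [322. 128.] [551.8  34.3  35. ] exp [551.5  44.9]
trigger_pad 0.56 [318.  85.] [549.2   4.  126. ] exp [546.8   3.1]
handle_back 0.48 [322. 245.] [557.5  88.2 126. ] exp [541.3 -45.6]
```

View pics/w3.png

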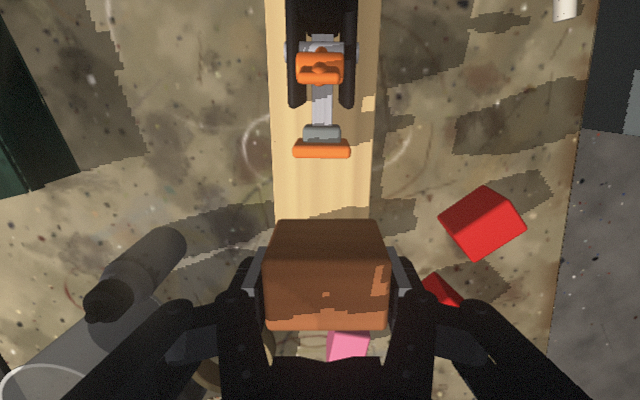

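The wrist view shows the block held square. The base edges are vertical at columns 272 and 377 (row 150), the jaw is at (322,150), the trigger roll at (320,65) and its cheeks around it. I'll check the clamp's frame using these pixels.

```bash
python3 - <<'E'
from h import *
w=cam("wrist");f=w["frame"]
a=np.radians(-6.4);X=np.array([np.cos(a),np.sin(a)]);Y=np.array([-X[1],X[0]]);O=np.array([550.9,39.9])
def cl(px,z): d=onz(w,px,z)[:2]-O; return (d@X).round(1),(d@Y).round(1)
h=cv2.cvtColor(f,cv2.COLOR_RGB2HSV)
for r in(10,60,130,175,205):
  row=f[r].astype(int); base=(row[:,0]>140)&(row[:,0]-row[:,2]>50)&(h[r,:,0]<28); i=np.where(base[255:395])[0]+255
  L,Rr=i[0],i[-1]; print(r,L,Rr,cl((L,r),12),cl((Rr+1,r),12))
m=(h[...,0]<14)&(h[...,1]>170)&(h[...,2]>120)
for (r0,r1) in((40,100),(130,170)):
  ys,xs=np.where(m[r0:r1,280:370]);print(xs.min()+280,xs.max()+280,ys.min()+r0,ys.max()+r0, cl((xs.mean()+280,ys.max()+r0+1),56), cl((xs.mean()+280,ys.max()+r0+1),14),cl((xs.mean()+280,ys.max()+r0+1),126))
E
```

```text
10 265 380 (np.float64(45.6), np.float64(-91.1)) (np.float64(-43.3), np.float64(-91.3))
60 267 377 (np.float64(46.1), np.float64(-55.9)) (np.float64(-42.9), np.float64(-56.1))
130 271 373 (np.float64(46.0), np.float64(-0.6)) (np.float64(-42.6), np.float64(-0.7))
175 273 394 (np.float64(46.5), np.float64(39.4)) (np.float64(-63.7), np.float64(39.3))
205 274 368 (np.float64(47.1), np.float64(68.3)) (np.float64(-41.6), np.float64(68.2))
296 343 47 83 (np.float64(3.2), np.float64(-37.0)) (np.float64(4.0), np.float64(-37.8)) (np.float64(2.0), np.float64(-35.7))
293 350 144 156 (np.float64(2.3), np.float64(13.8)) (np.float64(2.9), np.float64(22.5)) (np.float64(1.3), np.float64(-0.7))
```

>>> arm_command(
  rows=[
    {"grip":0.4,"linear":[0,-3.5,30],"rot":[0,0,0]},
    {"grip":0.4,"linear":[0,-3.5,65],"rot":[0,0,0]},
    {"grip":0.4,"linear":[0,-3.5,95],"rot":[0,0,0]},
    {"grip":0.4,"linear":[0,-3.5,110],"rot":[0,0,0]},
    {"grip":0.4,"linear":[0,-3.5,114],"rot":[0,0,0]},
    {"grip":0.4,"linear":[0,-3.5,115.5],"rot":[0,0,0]},
    {"grip":0.4,"linear":[0,-3.5,115.5],"rot":[0,0,0]},
  ],
)

```text
clock: 7.22
position: [559.7, 88.8, 24.8]
ee_rot: [-0.667, 0.745, -0.0, 0.001]
contact_force: [0.1, -0.2, -0.5]
gripper_width: 53.7
grasp_force: 63.5
```

>>> arm_command(
  rows=[
    {"grip":0.4,"linear":[0,0,2],"rot":[0,0,0]},
    {"grip":0.4,"linear":[0,0,2],"rot":[0,0,0]},
  ],
)

```text
clock: 7.48
position: [559.8, 88.8, 23.0]
ee_rot: [-0.667, 0.745, -0.0, 0.001]
contact_force: [-0.5, -0.1, 5.0]
gripper_width: 53.5
grasp_force: 63.9
```

>>> arm_command(
  rows=[
    {"grip":1,"linear":[0,0,0],"rot":[0,0,0]},
    {"grip":1,"linear":[0,0,0],"rot":[0,0,0]},
    {"grip":1,"linear":[0,0,0],"rot":[0,0,0]},
    {"grip":1,"linear":[0,0,0],"rot":[0,0,0]},
    {"grip":1,"linear":[0,0,-40],"rot":[0,0,0]},
    {"grip":1,"linear":[0,0,-90],"rot":[0,0,0]},
    {"grip":1,"linear":[0,0,-140],"rot":[0,0,0]},
    {"grip":1,"linear":[40,0,-190],"rot":[0,0,0]},
    {"grip":1,"linear":[60,0,-210],"rot":[0,0,0]},
    {"grip":1,"linear":[60,0,-210],"rot":[0,0,0]},
  ],
)

```text
clock: 8.72
position: [552.9, 28.0, 234.0]
ee_rot: [-0.666, 0.746, -0.001, 0.002]
contact_force: [-0.2, -0.0, -1.0]
gripper_width: 85.3
grasp_force: 0.0
```

```bash
python3 - <<'E'
from h import *
w=cam("wrist");save(w,"w4.png");sc=cam("scene");sd=cam("side")
print(arm.read_state()["position"])
a=np.radians(-6.8);X=np.array([np.cos(a),np.sin(a)]);Y=np.array([-X[1],X[0]]);O=np.array([552.8,39.7])
for q,z in(("cork",12),("block",12),("jaw_face",35),("trigger_pad",126),("handle_back",126)):
  for p,n in((w,"w"),(sc,"sc"),(sd,"sd")):
    for r in models.tip_of(p,q)[:4]:
      d=onz(p,r["pixel"],z)[:2]-O
      if abs(d@X)<60: print(n,q,round(r["score"],2),np.round(r["pixel"]),(d@X).round(1),(d@Y).round(1))
a=cv2.resize(sc["frame"][130:270,260:420],(640,560));
cv2.imwrite("pics/x.png",cv2.hconcat([cv2.resize(w["frame"][:320,150:490],(425,400)),cv2.resize(sc["frame"][150:260,270:380],(375,400))])[:,:,::-1])
E
```

```text
[551.64676687  29.13482189 230.46491914]
w cork 0.76 [328. 244.] -0.6 96.8
sc cork 0.71 [303. 204.] -2.2 87.3
sd cork 0.62 [317. 206.] -10.4 106.2
w block 0.9 [345. 310.] -25.8 203.5
w block 0.89 [327. 209.] 0.1 47.6
sc block 0.74 [268. 192.] -35.5 196.1
sd block 0.7 [324. 216.] -1.1 44.2
sd block 0.59 [312. 197.] -19.7 166.3
w jaw_face 0.97 [325. 189.] 3.3 13.6
sc jaw_face 0.63 [328. 224.] -28.2 -36.5
sc jaw_face 0.47 [433. 301.] -41.6 -328.8
sd jaw_face 0.61 [326. 214.] 0.6 12.3
w trigger_pad 0.69 [330. 164.] -1.5 -36.9
sc trigger_pad 0.74 [336. 187.] -3.9 -38.6
sd trigger_pad 0.63 [328. 187.] -1.6 -24.7
w handle_back 0.64 [326. 211.] 1.6 5.1
w handle_back 0.6 [328. 100.] 0.4 -87.1
sc handle_back 0.92 [355. 197.] -1.5 -93.2
sd handle_back 0.78 [334. 197.] 3.7 -80.2
```

View pics/x.png

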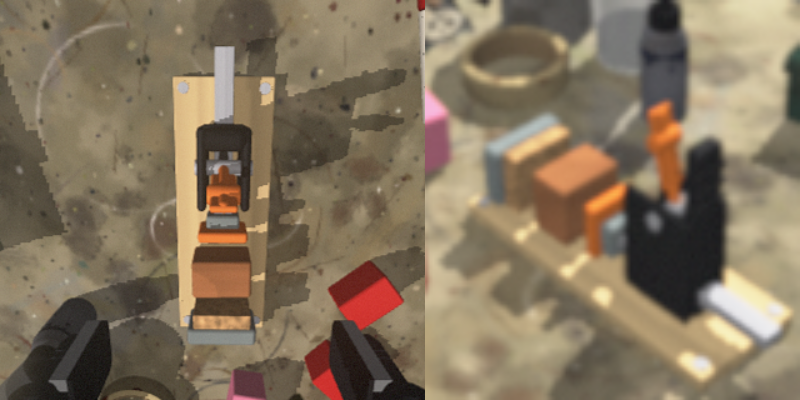

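Block stands square in the gap (clamp x≈0, y≈48); jaw face at y≈13, cork behind, clear gaps both sides. Now I turn the gripper to close along the clamp's y, above the handle and trigger.

>>> arm_command(
  rows=[
    {"grip":1,"linear":[10,0,0],"rot":[0,0,0.17]},
    {"grip":1,"linear":[20,0,0],"rot":[0,0,0.34]},
    {"grip":1,"linear":[30,0,0],"rot":[0,0,0.52]},
    {"grip":1,"linear":[40,0,0],"rot":[0,0,0.7]},
    {"grip":1,"linear":[51,1,0],"rot":[0,0,0.88]},
    {"grip":1,"linear":[51,1,0],"rot":[0,0,1.06]},
    {"grip":1,"linear":[51,1,0],"rot":[0,0,1.24]},
    {"grip":1,"linear":[51,1,0],"rot":[0,0,1.42]},
    {"grip":1,"linear":[51,1,0],"rot":[0,0,1.571]},
    {"grip":1,"linear":[51,1,0],"rot":[0,0,1.571]},
  ],
)

```text
clock: 10.88
position: [545.6, -21.8, 231.9]
ee_rot: [0.055, 0.998, 0.0, 0.0]
contact_force: [-0.1, -0.4, 0.2]
gripper_width: 85.4
grasp_force: 0.0
```

```bash
python3 - <<'E'
from h import *
w=cam("wrist");save(w,"w5.png");s=arm.read_state()
print(s["position"],s["joints"].round(2));print(R.from_quat(s["ee_rot"]).as_matrix().round(3))
a=np.radians(-6.8);X=np.array([np.cos(a),np.sin(a)]);Y=np.array([-X[1],X[0]]);O=np.array([552.8,39.7])
d=np.array(s["position"][:2])-O;print(d@X,d@Y)
for q,z in(("jaw_face",35),("trigger_pad",126),("handle_back",126)):
    for r in models.tip_of(w,q)[:3]:
      d=onz(w,r["pixel"],z)[:2]-O
      if abs(d@X)<60: print(q,round(r["score"],2),np.round(r["pixel"]),(d@X).round(1),(d@Y).round(1))
E
```

```text
[545.62807463 -21.73197626 231.88890286] [ 0.26  0.25 -0.19  0.   -1.13 -1.94]
[[-0.994  0.109  0.   ]
 [ 0.109  0.994  0.   ]
 [-0.     0.    -1.   ]]
0.152315254623758 -61.8490179482498
jaw_face 0.89 [392. 167.] -2.3 12.9
trigger_pad 0.91 [354. 196.] 0.9 -37.2
handle_back 0.84 [297. 196.] 1.4 -86.1
handle_back 0.63 [114. 148.] -38.1 -232.5
```

View pics/w5.png

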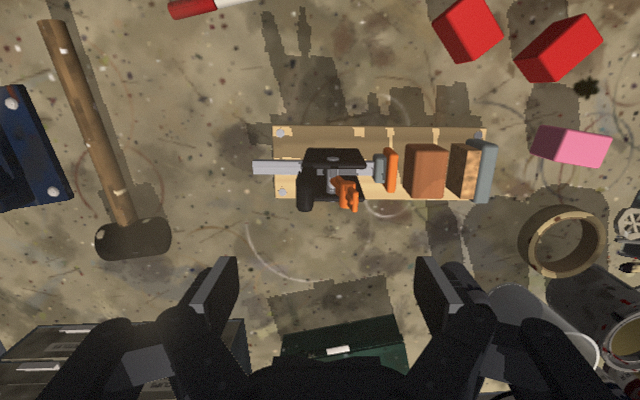

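The wrist view shows handle (303,185), trigger (347,195), jaw (391,170), block (425,170), cork (463,170), all agreeing with my clamp frame. Descending over the handle and trigger.

>>> arm_command(
  rows=[
    {"grip":1,"linear":[0,0,40],"rot":[0,0,0]},
    {"grip":1,"linear":[0,0,80],"rot":[0,0,0]},
    {"grip":1,"linear":[0,0,110],"rot":[0,0,0]},
    {"grip":1,"linear":[0,0,129],"rot":[0,0,0]},
    {"grip":0.7,"linear":[0,0,129],"rot":[0,0,0]},
    {"grip":0.7,"linear":[0,0,129],"rot":[0,0,0]},
    {"grip":0.7,"linear":[0,0,129],"rot":[0,0,0]},
  ],
)

```text
clock: 11.95
position: [546.4, -21.6, 104.0]
ee_rot: [0.056, 0.998, 0.0, 0.001]
contact_force: [-0.1, -0.2, 0.2]
gripper_width: 59.6
grasp_force: 0.0
```

>>> arm_command(
  rows=[
    {"grip":0.6,"linear":[0,0,0],"rot":[0,0,0]},
    {"grip":0.56,"linear":[0,-1,0],"rot":[0,0,0]},
    {"grip":0.52,"linear":[0,-3,0],"rot":[0,0,0]},
    {"grip":0.48,"linear":[0,-4.5,0],"rot":[0,0,0]},
    {"grip":0.44,"linear":[0,-6,0],"rot":[0,0,0]},
    {"grip":0.44,"linear":[0,-6,0],"rot":[0,0,0]},
  ],
)

```text
clock: 12.7
position: [545.7, -27.8, 103.6]
ee_rot: [0.056, 0.998, 0.0, 0.001]
contact_force: [0.8, -1.4, 4.8]
gripper_width: 37.6
grasp_force: 3.5
```

>>> arm_command(
  rows=[
    {"grip":0.4,"linear":[0,-2,0],"rot":[0,0,0]},
    {"grip":0.37,"linear":[0,-3.3,0],"rot":[0,0,0]},
    {"grip":0.37,"linear":[0,-3.3,0],"rot":[0,0,0]},
  ],
)

```text
clock: 13.08
position: [545.3, -30.8, 103.2]
ee_rot: [0.056, 0.998, 0.0, 0.001]
contact_force: [1.3, -0.0, 5.0]
gripper_width: 31.7
grasp_force: 3.6
```

```bash
cat > m.py <<'E'
from h import *
a=np.radians(-6.8);X=np.array([np.cos(a),np.sin(a)]);Y=np.array([-X[1],X[0]]);O=np.array([552.8,39.7])
w=cam("wrist");sd=cam("side");f=w["frame"];h=cv2.cvtColor(f,cv2.COLOR_RGB2HSV)
for n,p in(("w",w),("sd",sd)):
  for q,z in(("jaw_face",35),("block",12),("cork",12)):
    for r in models.tip_of(p,q)[:4]:
      d=onz(p,r["pixel"],z)[:2]-O
      if abs(d@X)<40 and 0<d@Y<130: print(n,q,round(r["score"],2),np.round(r["pixel"]),(d@X).round(1),(d@Y).round(1))
    if n=="w":
      for r in models.spot_in(p,q)[:4]:
        L,t,Rr,b=r["rect"];v=[((onz(p,(u,(t+b)/2),56)[:2]-O)@Y).round(1) for u in(L,Rr)]
        if -20<v[0]<130: print("   rect y@56",q,v)
s=arm.read_state();print(s["clock"],s["gripper_width"],s["grasp_force"],s["contact_force"])
import sys
if len(sys.argv)>1: save(w,sys.argv[1])
E
python3 m.py w6.png
```

```text
w jaw_face 0.76 [453. 211.] 0.3 22.5
w jaw_face 0.6 [527. 201.] -7.7 75.0
w block 0.77 [476. 201.] 1.2 50.0
   rect y@56 block [np.float64(30.9), np.float64(99.2)]
   rect y@56 block [np.float64(14.7), np.float64(69.2)]
   rect y@56 block [np.float64(97.4), np.float64(102.7)]
w cork 0.8 [526. 202.] 0.9 90.7
   rect y@56 cork [np.float64(60.5), np.float64(106.2)]
   rect y@56 cork [np.float64(68.7), np.float64(126.3)]
sd jaw_face 0.71 [326. 215.] 0.6 10.1
sd block 0.46 [322. 216.] -6.0 45.4
sd cork 0.59 [318. 204.] -7.9 117.8
13.625 31.97664254737019 3.3202869817614555 [2.7167327  0.64915012 3.38551498]
```

The first squeeze advanced the jaw by about 10 mm, and the block and cork are undisturbed. Now release and do the second squeeze.

>>> arm_command(
  rows=[
    {"grip":0.48,"linear":[0,4.5,0],"rot":[0,0,0]},
    {"grip":0.62,"linear":[0,9.3,0],"rot":[0,0,0]},
    {"grip":0.62,"linear":[0,9.3,0],"rot":[0,0,0]},
    {"grip":0.62,"linear":[0,9.3,0],"rot":[0,0,0]},
    {"grip":0.56,"linear":[0,8.3,0],"rot":[0,0,0]},
    {"grip":0.52,"linear":[0,6.3,0],"rot":[0,0,0]},
    {"grip":0.48,"linear":[0,4.8,0],"rot":[0,0,0]},
    {"grip":0.44,"linear":[0,3.3,0],"rot":[0,0,0]},
    {"grip":0.4,"linear":[0,1.3,0],"rot":[0,0,0]},
    {"grip":0.37,"linear":[0,0,0],"rot":[0,0,0]},
  ],
)

```text
clock: 14.88
position: [545.2, -30.9, 103.2]
ee_rot: [0.056, 0.998, 0.0, 0.001]
contact_force: [-0.2, 3.3, 3.2]
gripper_width: 31.3
grasp_force: 2.3
```

```bash
python3 m.py w7.png
```

```text
w jaw_face 0.59 [465. 207.] -2.5 31.1
w block 0.64 [476. 202.] 1.8 50.2
   rect y@56 block [np.float64(30.7), np.float64(99.6)]
   rect y@56 block [np.float64(16.1), np.float64(73.0)]
   rect y@56 block [np.float64(98.1), np.float64(102.7)]
w cork 0.83 [529. 201.] 0.6 93.1
   rect y@56 cork [np.float64(60.3), np.float64(105.7)]
sd jaw_face 0.65 [323. 212.] -4.4 26.1
sd block 0.44 [323. 217.] -3.6 39.5
sd cork 0.57 [322. 208.] -0.5 94.4
15.425 31.842984821996968 3.1933022662997246 [1.62134128 0.78677791 4.58531021]
```

>>> arm_command(
  rows=[
    {"grip":0.48,"linear":[0,4.5,0],"rot":[0,0,0]},
    {"grip":0.62,"linear":[0,9.3,0],"rot":[0,0,0]},
    {"grip":0.62,"linear":[0,9.3,0],"rot":[0,0,0]},
    {"grip":0.62,"linear":[0,9.3,0],"rot":[0,0,0]},
    {"grip":0.56,"linear":[0,8.3,0],"rot":[0,0,0]},
    {"grip":0.52,"linear":[0,6.3,0],"rot":[0,0,0]},
    {"grip":0.48,"linear":[0,4.8,0],"rot":[0,0,0]},
    {"grip":0.46,"linear":[0,4.0,0],"rot":[0,0,0]},
    {"grip":0.46,"linear":[0,4.0,0],"rot":[0,0,0]},
  ],
)

```text
clock: 16.55
position: [545.4, -27.0, 103.3]
ee_rot: [0.056, 0.998, 0.0, 0.001]
contact_force: [-0.5, 1.5, 4.9]
gripper_width: 39.5
grasp_force: 3.8
```

>>> arm_command(
  rows=[
    {"grip":0.44,"linear":[0,-0.8,0],"rot":[0,0,0]},
    {"grip":0.42,"linear":[0,-1.6,0],"rot":[0,0,0]},
    {"grip":0.42,"linear":[0,-1.6,0],"rot":[0,0,0]},
  ],
)

```text
clock: 16.92
position: [545.3, -28.7, 103.1]
ee_rot: [0.056, 0.998, -0.0, 0.001]
contact_force: [-0.3, 0.2, 4.3]
gripper_width: 35.9
grasp_force: 3.5
```

```bash
python3 m.py w8.png
```

```text
w jaw_face 0.96 [474. 210.] -0.5 39.9
w block 0.88 [481. 202.] 1.7 56.6
   rect y@56 block [np.float64(25.5), np.float64(78.9)]
   rect y@56 block [np.float64(31.0), np.float64(100.0)]
   rect y@56 block [np.float64(96.5), np.float64(103.8)]
   rect y@56 block [np.float64(126.8), np.float64(130.8)]
w cork 0.44 [471. 209.] 7.6 49.2
   rect y@56 cork [np.float64(63.7), np.float64(104.3)]
sd jaw_face 0.55 [324. 209.] -2.0 41.6
sd block 0.62 [325. 213.] 5.4 60.4
sd cork 0.74 [323. 211.] 0.9 75.5
sd cork 0.61 [322. 207.] 1.4 98.4
17.475 36.18144887693638 3.851075693964958 [ 0.80710625 -0.54602454  4.54194289]
```

View pics/w8.png

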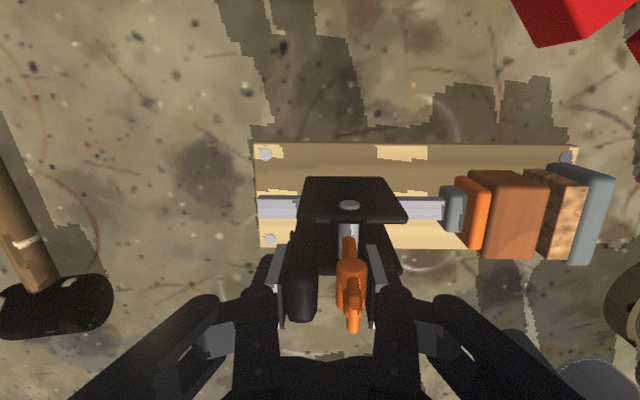

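The jaw has met the block and is pushing it, square, towards the cork (jaw 475,210; block 515,215; cork 555,215), with about 9 mm to go. I'll finish this squeeze, release, and go slowly on the fourth.

>>> arm_command(
  rows=[
    {"grip":0.4,"linear":[0,-0.9,0],"rot":[0,0,0]},
    {"grip":0.37,"linear":[0,-2.2,0],"rot":[0,0,0]},
    {"grip":0.37,"linear":[0,-2.2,0],"rot":[0,0,0]},
    {"grip":0.48,"linear":[0,2.5,0],"rot":[0,0,0]},
    {"grip":0.62,"linear":[0,7,0],"rot":[0,0,0]},
    {"grip":0.62,"linear":[0,7,0],"rot":[0,0,0]},
    {"grip":0.62,"linear":[0,7,0],"rot":[0,0,0]},
    {"grip":0.57,"linear":[0,6.3,0],"rot":[0,0,0]},
    {"grip":0.55,"linear":[0,5.4,0],"rot":[0,0,0]},
    {"grip":0.55,"linear":[0,5.4,0],"rot":[0,0,0]},
  ],
)

```text
clock: 18.73
position: [545.2, -23.0, 103.1]
ee_rot: [0.056, 0.998, 0.0, -0.0]
contact_force: [-2.3, 1.2, 3.9]
gripper_width: 46.8
grasp_force: 7.7
```

```bash
python3 m.py w9.png
```

```text
w jaw_face 0.91 [468. 211.] -0.5 41.6
   rect y@56 jaw_face [np.float64(63.8), np.float64(105.2)]
w block 0.71 [477. 202.] 0.9 59.0
   rect y@56 block [np.float64(127.8), np.float64(135.7)]
   rect y@56 block [np.float64(99.1), np.float64(111.9)]
   rect y@56 block [np.float64(25.8), np.float64(82.7)]
   rect y@56 block [np.float64(30.9), np.float64(101.1)]
   rect y@56 cork [np.float64(62.6), np.float64(105.7)]
sd jaw_face 0.46 [324. 206.] 1.6 60.4
sd block 0.51 [325. 216.] 2.1 46.6
sd cork 0.6 [321. 205.] -0.6 110.5
sd cork 0.43 [324. 208.] 5.5 91.1
19.275 46.67563350664566 7.814758121967316 [-3.37755404  4.40226175  5.26600125]
```

>>> arm_command(
  rows=[
    {"grip":0.54,"linear":[0,-0.4,0],"rot":[0,0,0]},
    {"grip":0.53,"linear":[0,-0.8,0],"rot":[0,0,0]},
    {"grip":0.52,"linear":[0,-1.2,0],"rot":[0,0,0]},
    {"grip":0.51,"linear":[0,-1.6,0],"rot":[0,0,0]},
    {"grip":0.5,"linear":[0,-2,0],"rot":[0,0,0]},
    {"grip":0.5,"linear":[0,-2,0],"rot":[0,0,0]},
  ],
)

```text
clock: 20.02
position: [545.4, -25.2, 103.5]
ee_rot: [0.056, 0.998, -0.0, 0.0]
contact_force: [-3.3, 2.1, 6.4]
gripper_width: 42.6
grasp_force: 5.9
```

>>> arm_command(
  rows=[
    {"grip":0.49,"linear":[0,-0.4,0],"rot":[0,0,0]},
    {"grip":0.48,"linear":[0,-0.8,0],"rot":[0,0,0]},
    {"grip":0.48,"linear":[0,-0.8,0],"rot":[0,0,0]},
  ],
)

```text
clock: 20.4
position: [545.5, -26.1, 103.5]
ee_rot: [0.056, 0.998, -0.0, 0.0]
contact_force: [-2.4, 1.7, 6.5]
gripper_width: 41.0
grasp_force: 5.6
```

>>> arm_command(
  rows=[
    {"grip":0.475,"linear":[0,-0.2,0],"rot":[0,0,0]},
    {"grip":0.47,"linear":[0,-0.4,0],"rot":[0,0,0]},
    {"grip":0.47,"linear":[0,-0.4,0],"rot":[0,0,0]},
  ],
)

```text
clock: 20.78
position: [545.6, -26.5, 103.4]
ee_rot: [0.056, 0.998, -0.0, 0.001]
contact_force: [-2.4, 1.3, 6.4]
gripper_width: 40.5
grasp_force: 4.3
```

>>> arm_command(
  rows=[
    {"grip":0.465,"linear":[0,-0.2,0],"rot":[0,0,0]},
    {"grip":0.46,"linear":[0,-0.4,0],"rot":[0,0,0]},
    {"grip":0.46,"linear":[0,-0.4,0],"rot":[0,0,0]},
  ],
)

```text
clock: 21.15
position: [545.6, -27.0, 103.3]
ee_rot: [0.056, 0.998, -0.0, 0.001]
contact_force: [-1.3, 0.8, 4.8]
gripper_width: 39.2
grasp_force: 4.2
```

```bash
python3 m.py w10.png
```

```text
w jaw_face 0.9 [477. 212.] 0.7 44.2
w block 0.86 [488. 202.] 1.7 63.6
   rect y@56 block [np.float64(31.1), np.float64(100.2)]
   rect y@56 block [np.float64(97.2), np.float64(106.6)]
   rect y@56 cork [np.float64(62.7), np.float64(106.4)]
sd jaw_face 0.54 [323. 209.] -4.3 40.2
sd block 0.53 [326. 212.] 6.8 64.8
sd cork 0.4 [321. 204.] 0.1 116.1
21.7 39.441731780861794 4.238479882478714 [-2.12315824  1.14505206  4.91152535]
```

>>> arm_command(
  rows=[
    {"grip":0.455,"linear":[0,-0.2,0],"rot":[0,0,0]},
    {"grip":0.45,"linear":[0,-0.4,0],"rot":[0,0,0]},
    {"grip":0.445,"linear":[0,-0.6,0],"rot":[0,0,0]},
    {"grip":0.44,"linear":[0,-0.8,0],"rot":[0,0,0]},
    {"grip":0.44,"linear":[0,-0.8,0],"rot":[0,0,0]},
  ],
)

```text
clock: 22.32
position: [545.6, -27.8, 103.3]
ee_rot: [0.056, 0.998, -0.0, 0.001]
contact_force: [-0.4, -0.9, 4.3]
gripper_width: 38.0
grasp_force: 4.1
```

>>> arm_command(
  rows=[
    {"grip":0.435,"linear":[0,-0.2,0],"rot":[0,0,0]},
    {"grip":0.43,"linear":[0,-0.4,0],"rot":[0,0,0]},
    {"grip":0.43,"linear":[0,-0.4,0],"rot":[0,0,0]},
  ],
)

```text
clock: 22.7
position: [545.6, -28.3, 103.2]
ee_rot: [0.056, 0.998, -0.0, 0.001]
contact_force: [-0.4, -0.1, 6.0]
gripper_width: 36.7
grasp_force: 4.1
```

>>> arm_command(
  rows=[
    {"grip":0.425,"linear":[0,-0.2,0],"rot":[0,0,0]},
    {"grip":0.42,"linear":[0,-0.4,0],"rot":[0,0,0]},
    {"grip":0.42,"linear":[0,-0.4,0],"rot":[0,0,0]},
  ],
)

```text
clock: 23.08
position: [545.6, -28.6, 103.2]
ee_rot: [0.056, 0.998, -0.0, 0.001]
contact_force: [-0.8, -1.3, 5.4]
gripper_width: 36.0
grasp_force: 4.1
```

>>> arm_command(
  rows=[
    {"grip":0.415,"linear":[0,-0.2,0],"rot":[0,0,0]},
    {"grip":0.41,"linear":[0,-0.4,0],"rot":[0,0,0]},
    {"grip":0.41,"linear":[0,-0.4,0],"rot":[0,0,0]},
  ],
)

```text
clock: 23.45
position: [545.5, -29.1, 103.2]
ee_rot: [0.056, 0.998, -0.0, 0.001]
contact_force: [-0.5, -0.4, 5.1]
gripper_width: 34.9
grasp_force: 4.1
```

```bash
python3 m.py w11.png
```

```text
w jaw_face 0.83 [480. 209.] -1.3 44.2
w block 0.75 [492. 204.] 3.0 65.1
   rect y@56 block [np.float64(30.3), np.float64(100.1)]
   rect y@56 block [np.float64(98.4), np.float64(104.7)]
   rect y@56 block [np.float64(29.2), np.float64(86.3)]
w cork 0.19 [489. 201.] 1.0 62.6
   rect y@56 cork [np.float64(62.8), np.float64(105.0)]
sd block 0.65 [325. 216.] 2.5 47.6
sd cork 0.47 [321. 205.] -0.0 111.0
24.0 35.24478561935013 4.068519361317158 [-0.61644247 -1.30580387  4.94345426]
```

The block is within about 2 mm of the cork. I'll release and take a fresh stroke, so the final press comes early in the trigger's travel.

>>> arm_command(
  rows=[
    {"grip":0.5,"linear":[0,3.5,0],"rot":[0,0,0]},
    {"grip":0.62,"linear":[0,7.5,0],"rot":[0,0,0]},
    {"grip":0.62,"linear":[0,7.5,0],"rot":[0,0,0]},
    {"grip":0.62,"linear":[0,7.5,0],"rot":[0,0,0]},
    {"grip":0.59,"linear":[0,7.5,0],"rot":[0,0,0]},
    {"grip":0.58,"linear":[0,7.1,0],"rot":[0,0,0]},
    {"grip":0.57,"linear":[0,6.7,0],"rot":[0,0,0]},
    {"grip":0.57,"linear":[0,6.7,0],"rot":[0,0,0]},
  ],
)

```text
clock: 25.0
position: [545.4, -22.1, 103.0]
ee_rot: [0.056, 0.998, 0.0, -0.0]
contact_force: [-1.4, 0.1, 2.6]
gripper_width: 48.8
grasp_force: 8.0
```

>>> arm_command(
  rows=[
    {"grip":0.565,"linear":[0,-0.2,0],"rot":[0,0,0]},
    {"grip":0.56,"linear":[0,-0.4,0],"rot":[0,0,0]},
    {"grip":0.56,"linear":[0,-0.4,0],"rot":[0,0,0]},
  ],
)

```text
clock: 25.38
position: [545.4, -22.5, 103.1]
ee_rot: [0.056, 0.998, 0.0, -0.0]
contact_force: [-2.6, 0.2, 5.4]
gripper_width: 47.9
grasp_force: 9.2
```

>>> arm_command(
  rows=[
    {"grip":0.555,"linear":[0,-0.2,0],"rot":[0,0,0]},
    {"grip":0.55,"linear":[0,-0.4,0],"rot":[0,0,0]},
    {"grip":0.55,"linear":[0,-0.4,0],"rot":[0,0,0]},
  ],
)

```text
clock: 25.75
position: [545.3, -22.9, 103.2]
ee_rot: [0.056, 0.998, 0.0, -0.0]
contact_force: [-1.6, 0.1, 7.1]
gripper_width: 47.4
grasp_force: 11.0
```

>>> arm_command(
  rows=[
    {"grip":0.545,"linear":[0,-0.2,0],"rot":[0,0,0]},
    {"grip":0.54,"linear":[0,-0.4,0],"rot":[0,0,0]},
    {"grip":0.54,"linear":[0,-0.4,0],"rot":[0,0,0]},
  ],
)

```text
clock: 26.12
position: [545.3, -23.3, 103.4]
ee_rot: [0.056, 0.998, 0.0, 0.0]
contact_force: [-4.5, -0.8, 6.8]
gripper_width: 46.3
grasp_force: 13.1
```

>>> arm_command(
  rows=[
    {"grip":0.535,"linear":[0,-0.2,0],"rot":[0,0,0]},
    {"grip":0.535,"linear":[0,-0.2,0],"rot":[0,0,0]},
  ],
)

```text
clock: 26.38
position: [545.3, -23.5, 103.4]
ee_rot: [0.056, 0.998, 0.0, -0.0]
contact_force: [-3.8, 0.1, 7.5]
gripper_width: 45.8
grasp_force: 14.2
```

```bash
python3 m.py w12.png
```

```text
w jaw_face 0.94 [476. 210.] -1.6 46.8
w block 0.69 [487. 204.] 2.1 66.5
   rect y@56 block [np.float64(99.4), np.float64(111.0)]
   rect y@56 block [np.float64(32.7), np.float64(88.1)]
   rect y@56 block [np.float64(31.5), np.float64(101.5)]
   rect y@56 cork [np.float64(64.6), np.float64(106.0)]
sd jaw_face 0.61 [323. 206.] -0.8 56.5
sd jaw_face 0.26 [325. 213.] -1.5 20.8
sd block 0.49 [322. 212.] -2.5 66.6
sd cork 0.44 [320. 210.] -6.6 80.7
26.925 46.19537305843812 14.231955260038376 [-3.88145287 -0.33997554  7.27813959]
```

>>> arm_command(
  rows=[
    {"grip":0.53,"linear":[0,-0.2,0],"rot":[0,0,0]},
    {"grip":0.525,"linear":[0,-0.4,0],"rot":[0,0,0]},
    {"grip":0.52,"linear":[0,-0.6,0],"rot":[0,0,0]},
    {"grip":0.52,"linear":[0,-0.6,0],"rot":[0,0,0]},
    {"grip":0.52,"linear":[0,-0.6,0],"rot":[0,0,0]},
  ],
)

```text
clock: 27.55
position: [545.2, -24.1, 103.6]
ee_rot: [0.056, 0.998, 0.0, 0.0]
contact_force: [-4.2, 0.7, 8.0]
gripper_width: 44.8
grasp_force: 16.4
```

```bash
python3 m.py w13.png | tail -1
```

```text
28.1 44.58473850572588 16.415610909461975 [-3.95691036  0.14687824  8.15468781]
```

View pics/w13.png

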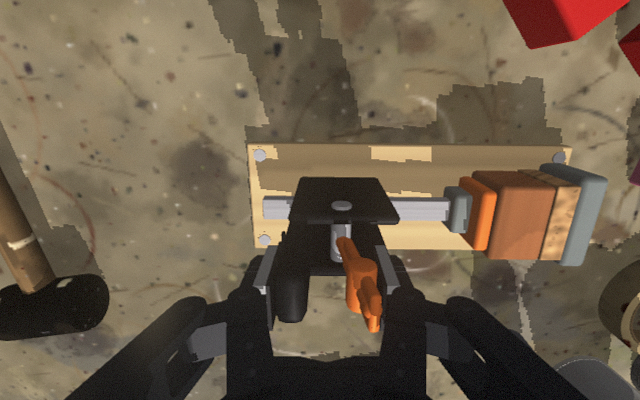

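The picture shows jaw (477,210), block (515,215) and cork (562,215) closed tight and square against the fixed jaw. The gripper holds the trigger at a steady 16 N, so I'm handing in.

```bash
python3 -c "
from bench import job
print(job.job_done())"
```

```text
the job is handed in; nothing more can be done
None
```

The job is handed in, with no verdict shown: the brown block stands upright and square, clamped between the jaw and the cork, and the gripper still holds the trigger squeezed at a steady 16 N or so.

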